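Portion snack cartons through the tipping chute

TASK

The white box on the slide rail must be filled with snack cartons through the blue spout: stand the white tub with the blue lid that blocks the rail upright on the round cork mat, slide the box all the way home under the spout, and lay every snack carton present in the steel tipping tray. Only when the box is home and all the cartons are in the tray, push the green lever all the way down so that they tumble into the box, let the tray swing back, and slide the filled box back to the open end of the rail. Leave the red lid, the can and the mug where they are.

Things in the scene. Friction and masses are not known exactly. Their poses are not given: they have to be found in the camera images.
- station: Fixed station; origin on the table under the spout; stands shifted and turned. In its frame the rail base (bed 12 mm, edges 24 mm high) spans x within 90, y -460 to 140 mm. Spout: blue cheeks at y = +-94 mm (x within 107 mm, 100 to 170 mm high), clear front plate near x = -64 mm (to 183 mm high). The tipping tray is behind it, x = 40 to 195 mm
- box (a joint): Slide of the white receiving box (160 x 200 x 75 mm outside, walls 5 mm, rim 91 mm above the table), in m along the station's +y: 0 = at the open end of the rail, 0.32 = fully home under the spout against its stop. Slides with 1.5 N friction, stays where left
- box_handle (a point): Point on the upright red handle post of the box, 12 mm below its top: post 20 mm (station x) by 24 mm (station y), standing free 50 mm outside the box's -y wall, top 126 mm above the table; can be pinched from above
- box_in (a point): Centre of the box's inner floor (inside 150 mm along station x, 190 mm along station y, 70 mm deep); axes as the station
- tray (a joint): Tilt of the steel tipping tray in rad: 0 = at rest (loading position), 1.1 = fully tipped towards the box. It falls back to 0 by its own weight when the lever is let go. Loaded, the lever takes about 3 to 6 N
- tray_floor (a point): Middle of the tray's floor, about 124 mm above the table at rest. Station axes at rest; the floor slopes 0.14 rad down towards station +x. Inside: 169 mm along station y, 150 mm along the slope, side and back walls 38 mm; open at the spout edge. Four cartons fit 2 x 2, long sides along y
- tray_hinge (a point): Point on the tray's hinge axis (parallel to station y, 135 mm above the table), in the plane of the lever
- lever_pad (a point): Centre of the green bar at the end of the tipping lever: 24 mm thick, 44 mm long along station y. Swings round tray_hinge at 100 mm radius; at rest it is 56 mm above the hinge and 83 mm on its station -x side, fully down 48 mm below the hinge and 88 mm on the -x side. Push down from above
- mat: Round cork mat, 100 mm across, 3 mm thick, lying on the table; origin at the centre of its underside
- tub: White plastic tub with a blue lid, 62 mm across, 85 mm high, 0.25 kg; origin at the centre of its underside, z up. Starts standing on the rail bed between box and spout
- carton1: Red carton with a yellow band: snack carton, 70 x 32 x 24 mm, about 60 g; origin at the centre of its underside, x along its length. May be absent
- carton2: Yellow carton with a blue band: snack carton, 70 x 32 x 24 mm, about 60 g; origin at the centre of its underside, x along its length. May be absent
- carton3: Green carton with a white band: snack carton, 70 x 32 x 24 mm, about 60 g; origin at the centre of its underside, x along its length. May be absent
- carton4: Orange carton with a white band: snack carton, 70 x 32 x 24 mm, about 60 g; origin at the centre of its underside, x along its length. May be absent
- red_lid: Loose red lid, 76 mm across, 14 mm high; origin centre of underside. Leave alone
- choc_can: Red-labelled can, 70 mm across, 100 mm high; origin centre of underside. Leave alone
- mug: Blue mug, 80 mm across, 90 mm high; origin centre of underside. Leave alone
Not all that is in view belongs to the job. Leave any pink look-alike of the carton2 alone.

How it is judged (in metres and radians):
On the way, in this order (a step that is already met when the one before it is completed fails the run):
1. The box is home under the spout and every carton present lies in the tray at rest, let go (value of joint box above 0.3 m and value of joint tray below 0.06 rad and x of carton1 in the frame of tray_floor between -0.08 and 0.08 m and y of carton1 in the frame of tray_floor between -0.088 and 0.088 m and z of carton1 in the frame of tray_floor between -0.012 and 0.06 m and contact force between each of carton1, carton2, carton3, carton4 and the fingers below 0.3 N and x of carton2 in the frame of tray_floor between -0.08 and 0.08 m and y of carton2 in the frame of tray_floor between -0.088 and 0.088 m and z of carton2 in the frame of tray_floor between -0.012 and 0.06 m and x of carton3 in the frame of tray_floor between -0.08 and 0.08 m and y of carton3 in the frame of tray_floor between -0.088 and 0.088 m and z of carton3 in the frame of tray_floor between -0.012 and 0.06 m and x of carton4 in the frame of tray_floor between -0.08 and 0.08 m and y of carton4 in the frame of tray_floor between -0.088 and 0.088 m and z of carton4 in the frame of tray_floor between -0.012 and 0.06 m), for 0.3 s.
2. The lever is pushed down and the tray tipped, with the box still under the spout (value of joint tray above 0.9 rad and value of joint box above 0.29 m), for 0.1 s.
At the end, for the whole second after the job is handed in: Every carton present lies inside the box, the box is back within 30 mm of the open end of the rail, the tray is back at rest, and the tub stands upright on the cork mat within 30 mm of its middle; all at rest (value of joint box below 0.03 m and value of joint tray below 0.08 rad and x of carton1 in the frame of box_in between -0.078 and 0.078 m and y of carton1 in the frame of box_in between -0.098 and 0.098 m and z of carton1 in the frame of box_in between -0.012 and 0.068 m and linear speed of each of carton1, carton2, carton3, carton4, tub below 0.03 m/s and x of carton2 in the frame of box_in between -0.078 and 0.078 m and y of carton2 in the frame of box_in between -0.098 and 0.098 m and z of carton2 in the frame of box_in between -0.012 and 0.068 m and x of carton3 in the frame of box_in between -0.078 and 0.078 m and y of carton3 in the frame of box_in between -0.098 and 0.098 m and z of carton3 in the frame of box_in between -0.012 and 0.068 m and x of carton4 in the frame of box_in between -0.078 and 0.078 m and y of carton4 in the frame of box_in between -0.098 and 0.098 m and z of carton4 in the frame of box_in between -0.012 and 0.068 m and horizontal distance between tub and mat below 0.03 m and angle between tub's own z axis and vertical below 0.15 rad and height (world z) of tub below 0.012 m); the robot touches nothing.
It fails at once if a bystander is pushed more than 60 mm or knocked over (distance of any of red_lid, choc_can, mug from where it was at the start of the episode above 0.06 m or angle between any of choc_can, mug's own z axis and vertical above 0.7 rad).
Of carton1, carton2, carton3, carton4 only 2 to 4 are there at a start; the rules pass over those that are not, and their reading is None.
At some moment in a run one of carton1, carton2, carton3, carton4 may be knocked a few centimetres aside while the robot is not near it.
Once in a run the grip may slacken for a moment while it holds something.
It also fails if it takes over 210 s, if anything falls off the work surface, if the arm or the gripper's body presses on something with over 40 N, if the wrist force passes 120 N, or if a joint passes its speed limit or range.

ROBOT

A 7-joint arm with a two-finger parallel gripper is mounted at the origin on the work surface. World frame = base frame: x ahead of the robot, y to its left, z up, the work surface at z = 0. Lengths are in m, angles in degrees, forces in N, time in s.
With the tool pointing down it reaches from about 0.425 to 0.875 m from the base axis. Payload 4.7 kg.
Tool frame: the origin (TCP) lies between the finger pads; the fingertips stand 8 mm ahead of it and the grasp point (between the pads) lies 11 mm behind it; z points along the fingers, y is the line along which they close (so a half turn about z gives the same grasp; the last joint's range is limited). The gripper opens to 87 mm and grips with 3 to 60 N. Pads are 19 mm wide; open, the fingers measure 117 mm over their backs; the gripper's body (75 mm by 190 mm) begins 51 mm behind the grasp point.
Start: joints at [76.095, 18.392, -4.016, 83.108, 1.295, 78.541, -3.26], TCP at [0.165, -0.629, 0.231] pointing down, gripper open.
Joint ranges: [-163.93, 163.93], [-17.29, 119.83], [-79.2, 71.16], [3.27, 140.29], [-89.18, 269.18], [5.43, 117.66], [-154.24, 154.24]. Speed limits (degrees/s): [147.25, 147.25, 180, 180, 180, 180, 180].

INTERFACE

Orientations are given as [roll, pitch, yaw] about the fixed x, y, z axes, in that order (R = Rz(yaw) Ry(pitch) Rx(roll)).
In Python, from cell import env, viewer gives the robot as it stands. The module is installed in compiled form; this text tells all that it offers.
- The arm moves only by the tool arm_command, never from a script. Its argument "series" is a list of rows, each a list of 2 entries, a list of its own where there are three numbers: the shift along the tool's x, y, z in mm, then the turn about the tool's z in rad. A call has exactly 5 rows; each row is the pose to reach, as a shift and turn from the pose commanded when the call began, along the tool's axes at that moment; what a row does not reach only later rows make up. A row lasts 1/10 s, in which the tool goes at most 50 mm and 8.59 degrees, less where a joint would pass 70% of its speed; a pose out of reach is approached as far as the arm can. A call with a gripper value outside its range is refused whole. "grip" is the gripper command: -1 is fully open, 1 is shut, values between are in proportion, set as the call begins (left out, the last holds). The fingers move at their own pace and stop on an object; "grip_force" is the grip in N (left out, the last holds). Time passes only in rows, so rows that repeat a pose let the fingers close, or fill a call up. It gives the time, the measured TCP pose, the force, the opening and the grip force at its end, in the units of the state.
- env.get_obs(): the state, without advancing time (a new reading comes with each control period).
- viewer.read_camera(name): name is "side" or "top"; returns (picture, depth): 420x560x3 uint8, blue, green, red; 420x560 float32, m along the optical axis (not along the pixel's ray), 0 where there is no reading.
- viewer.calibration(name): a dict with "K" (3x3 intrinsics, pixels), "dist" ([k1, k2, p1, p2, k3] as OpenCV has them; the pictures are not rectified), "T" (4x4, takes a point from camera to world coordinates). Camera axes: x right, y up, looking along -z (the intrinsics and any distortion apply to the point x, -y, -z); pixel columns grow to the right and rows downward; lengths in m; the calibration is good to about 2 mm. A picture is of the moment at which its call begins. calibration takes no time and is no camera call.
- env.sign_off(): hands the job in; it is judged then, once.
The state is a dict: "time_s": time; "qpos": joint angles; "joint_velocities": joint speeds; "effort": joint torques, N m; "tool_pos": TCP position; "tool_rot": TCP orientation; "force": force on the tool from outside, world axes, zero at the start; "wrist_torque": the same for the moment, N m; "grip_width": finger opening in m; "grasp_force": force on a finger pad.
Only numpy, scipy, OpenCV 4.12 (cv2) and the standard library are available. Lean on these libraries where they do the work, as an engineer would, in place of code of your own. Each camera call takes 0.05 s, during which the arm holds its last target. There are 200 camera calls.

## Working session

There is one attempt and no reset: what is moved stays moved. The work goes in short steps, Python scripts to look and compute and a tool call to move; the robot and the scene stay as the last step left them, time stands still between calls to the robot, and variables do not carry over. Pictures are saved under pics/ and viewed, at most 14 in all, crops included, and the job is handed in when it is done.

Besides the shell and the picture viewer there is one more tool, called after "Request:" as name([rows], argument=value, ...), one row to a line, values as JSON. arm_command: Moves the arm, as the interface text tells. Its arguments: {"type":"object","properties":{"series":{"type":"array"},"grip":{"type":"number"},"grip_force":{"type":"number"}},"required":["series"]}

```bash
mkdir -p pics; cat > h.py <<'E'
import numpy as np, cv2
from cell import env, viewer
def cam(n):
    im,d=viewer.read_camera(n); return np.array(im),np.array(d)
def ray(n,uv):
    c=viewer.calibration(n);K=np.array(c["K"],float);D=np.array(c["dist"],float);T=np.array(c["T"])
    p=cv2.undistortPoints(np.array(uv,float).reshape(-1,1,2),K,D).reshape(-1,2)
    d=np.c_[p[:,0],-p[:,1],-np.ones(len(p))]
    return T[:3,3],d@T[:3,:3].T
def onz(n,uv,z):
    o,d=ray(n,uv); return o+d*((z-o[2])/d[:,2])[:,None]
def pts(n,uv,dep):
    o,d=ray(n,uv); uv=np.array(uv).reshape(-1,2).astype(int)
    return o+d*dep[uv[:,1],uv[:,0]][:,None]
def proj(n,P):
    c=viewer.calibration(n);K=np.array(c["K"],float);D=np.array(c["dist"],float);T=np.array(c["T"])
    q=(np.atleast_2d(P)-T[:3,3])@T[:3,:3]; q=q*[1,-1,-1]
    return cv2.projectPoints(q,np.zeros(3),np.zeros(3),K,D)[0].reshape(-1,2)
def grid(n,dep):
    h,w=dep.shape; u,v=np.meshgrid(range(w),range(h)); return pts(n,np.c_[u.ravel(),v.ravel()],dep).reshape(h,w,3)
def st():
    o=env.get_obs(); return o
E
python3 - <<'E'
from h import *
for n in("top","side"):
    im,d=cam(n); cv2.imwrite(f"pics/{n}0.png",im); np.save(f"{n}0.npy",d)
    print(n,np.round(viewer.calibration(n)["T"],3).tolist(),np.round(viewer.calibration(n)["K"],0).tolist())
o=st();print({k:np.round(v,3).tolist() for k,v in o.items()})
E
```

```text
top [[0.011, 0.996, -0.091, 0.438], [-1.0, 0.011, 0.001, 0.021], [0.002, 0.091, 0.996, 1.396], [0.0, 0.0, 0.0, 1.0]] [[545.0, 0.0, 282.0], [0.0, 545.0, 208.0], [0.0, 0.0, 1.0]]
side [[-0.987, 0.099, -0.126, 0.385], [-0.16, -0.603, 0.781, 1.026], [0.001, 0.792, 0.611, 0.902], [0.0, 0.0, 0.0, 1.0]] [[545.0, 0.0, 277.0], [0.0, 545.0, 220.0], [0.0, 0.0, 1.0]]
{'time_s': 0.1, 'qpos': [76.093, 18.435, -4.017, 83.167, 1.295, 78.539, -3.262], 'joint_velocities': [-0.02, -0.062, -0.077, -0.153, 0.023, -0.098, 0.13], 'effort': [-0.0, -49.257, -0.406, -31.34, -0.064, 0.04, 0.0], 'tool_pos': [0.165, -0.628, 0.23], 'tool_rot': [-179.904, 0.005, 14.715], 'force': [0.535, 0.327, -0.738], 'wrist_torque': [0.022, -0.003, 0.027], 'grasp_force': 0.0, 'grip_width': 0.087}
```

View pics/top0.png

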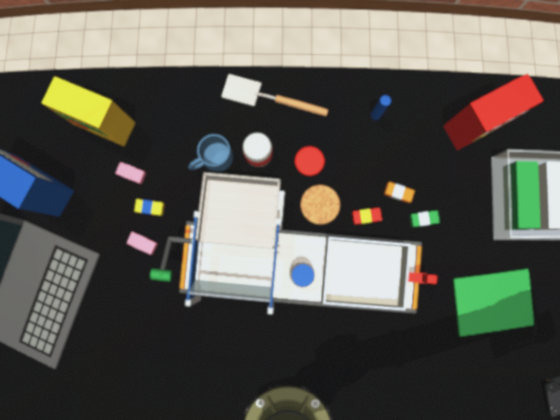

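View pics/side0.png

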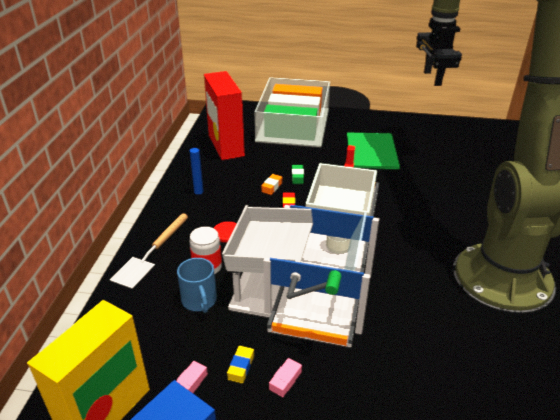

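Top view: four cartons: yellow (149,207), orange (400,192), red (367,215) and green (425,218). Pink look-alikes are at (130,172) and (141,243). Tub lid is at (302,273), mat (320,204), handle (423,278), lever pad (160,275). Next I measure these.

```bash
cat >> h.py <<'E'
def blobs(im,lo,hi,mina=60):
    hsv=cv2.cvtColor(im,cv2.COLOR_BGR2HSV); m=cv2.inRange(hsv,np.array(lo),np.array(hi))
    n,l,s,c=cv2.connectedComponentsWithStats(m); return [(c[i],s[i,4],l==i) for i in range(1,n) if s[i,4]>=mina]
R=dict(red=((0,150,90),(5,255,255)),yellow=((25,140,110),(33,255,255)),green=((45,120,60),(80,255,255)),orange=((8,140,110),(22,255,255)),blue=((100,120,60),(125,255,255)))
E
python3 - <<'E'
from h import *
im=cv2.imread("pics/top0.png"); d=np.load("top0.npy"); G=grid("top",d)
for k,(lo,hi) in R.items():
    for c,a,m in blobs(im,lo,hi,25):
        P=G[m]; z=np.percentile(P[:,2],[10,50,90])
        print(k,np.round(c),a,"med",np.round(np.median(P,0),3),"z",np.round(z,3), "rect",[np.round(x,3).tolist() if not np.isscalar(x) else round(x) for x in cv2.minAreaRect(P[:,:2].astype(np.float32)*1000)])
m=cv2.imread
E
```

```text
red [493. 110.] 3211 med [ 0.784 -0.465  0.219] z [0.059 0.219 0.223] rect [[701.616, -320.991], [100.726, 856.763], 31]
red [309. 160.] 752 med [ 0.688 -0.049  0.014] z [0.001 0.014 0.018] rect [[591.444, -5.437], [79.336, 300.122], 65]
red [260. 162.] 49 med [0.677 0.078 0.033] z [0.019 0.033 0.049] rect [[681.747, 78.68], [17.954, 59.245], 9]
red [377. 214.] 141 med [ 0.552 -0.223  0.024] z [0.001 0.024 0.027] rect [[552.381, -224.225], [38.828, 30.071], 6]
red [356. 217.] 99 med [ 0.543 -0.169  0.022] z [0.003 0.022 0.027] rect [[543.876, -169.889], [38.45, 17.725], 12]
red [424. 278.] 275 med [ 0.393 -0.325  0.08 ] z [0.004 0.08  0.127] rect [[404.833, -182.907], [411.827, 29.014], 85]
yellow [ 76. 102.] 2062 med [0.788 0.499 0.21 ] z [0.205 0.21  0.213] rect [[696.119, 332.135], [800.741, 110.424], 58]
yellow [137. 205.] 87 med [0.567 0.39  0.024] z [0.003 0.024 0.028] rect [[567.773, 393.261], [24.868, 33.924], 82]
yellow [157. 208.] 142 med [0.561 0.337 0.023] z [0.005 0.023 0.027] rect [[562.473, 339.271], [26.568, 36.56], 81]
yellow [365. 215.] 145 med [ 0.546 -0.193  0.024
[... 1392 characters left out ...]
ge [416. 295.] 123 med [ 0.346 -0.323  0.024] z [0.001 0.024 0.028] rect [[347.594, -325.234], [69.775, 25.173], 4]
blue [381. 106.] 291 med [ 0.809 -0.222  0.1  ] z [0.003 0.1   0.142] rect [[652.029, -128.489], [34.604, 519.96], 59]
blue [ 31. 190.] 2586 med [0.585 0.603 0.221] z [0.044 0.221 0.242] rect [[561.603, 397.595], [783.634, 120.819], 81]
blue [146. 206.] 121 med [0.565 0.366 0.024] z [0.001 0.024 0.029] rect [[566.19, 368.111], [27.018, 40.968], 86]
blue [193. 263.] 152 med [0.423 0.221 0.162] z [0.142 0.162 0.172] rect [[449.849, 142.075], [104.259, 220.269], 20]
blue [302. 275.] 365 med [ 0.398 -0.031  0.097] z [0.094 0.097 0.101] rect [[403.436, -13.973], [85.123, 49.85], 75]
```

```bash
cat >> h.py <<'E'
def carton(im,G,c,r=0.06):
    """rect of the 24 mm top near world xy c -> (center, yaw deg of long axis, size)"""
    hsv=cv2.cvtColor(im,cv2.COLOR_BGR2HSV)
    m=(G[...,2]>0.016)&(G[...,2]<0.032)&(np.hypot(G[...,0]-c[0],G[...,1]-c[1])<r)&(hsv[...,2]>90)
    P=G[m][:,:2]
    (cx,cy),(w,h),a=cv2.minAreaRect((P*1000).astype(np.float32))
    if w<h: a+=90
    return np.round([cx,cy,(a+90)%180-90,max(w,h),min(w,h)],1)
E
python3 - <<'E'
from h import *
im=cv2.imread("pics/top0.png"); d=np.load("top0.npy"); G=grid("top",d)
for k,c in dict(red=(.547,-.194),yellow=(.565,.366),green=(.541,-.347),orange=(.61,-.28)).items(): print(k,carton(im,G,c,.045))
X,Y,Z=G[...,0],G[...,1],G[...,2]; h=cv2.cvtColor(im,cv2.COLOR_BGR2HSV)
reg=(X>.28)&(X<.56)&(Y>-.4)&(Y<.33)
def rect(m,n):
    m=cv2.morphologyEx(m.astype(np.uint8),cv2.MORPH_OPEN,np.ones((2,2)))>0
    print(n,m.sum(),[np.round(x,1) for x in cv2.minAreaRect((G[m][:,:2]*1000).astype(np.float32))])
rect(reg&(Z>.017)&(Z<.03)&(X<.51)&(h[...,2]>60),"rail")
rect(reg&(Z>.085)&(Z<.098)&(Y<-.07)&(h[...,2]>60),"boxrim")
rect(reg&(Z>.155)&(Z<.18)&(h[...,0]>100)&(h[...,0]<125)&(h[...,1]>90)&(Y>.15),"cheek+")
rect(reg&(Z>.155)&(Z<.18)&(h[...,0]>100)&(h[...,0]<125)&(h[...,1]>90)&(Y<.08),"cheek-")
rect(reg&(Z>.17)&(Z<.22)&(Y>.2)&(h[...,0]>45)&(h[...,0]<80)&(h[...,1]>100),"lever")
rect(reg&(Z>.11)&(Z<.14)&(Y<-.25)&(h[...,1]>100),"handle")
rect(reg&(Z>.08)&(Z<.105)&(Y>-.08)&(Y<.03)&(h[...,0]>100)&(h[...,1]>100),"tublid")
rect((X>.5)&(X<.65)&(Y<-.01)&(Y>-.15)&(h[...,0]>8)&(h[...,0]<22)&(h[...,1]>80)&(Z<.01),"mat")
t=(X>.44)&(X<.7)&(Y>-.02)&(Y<.26)&(Z>.1)&(Z<.2)
rect(t&(Z>.14),"traytop")
E
```

```text
red [ 548.3 -197.1  -81.2   71.8   32.9]
yellow [564.7 361.3  83.2  70.7  33.3]
green [ 543.  -348.8  -81.3   72.    32.9]
orange [ 609.9 -281.8   73.    71.4   32.5]
rail 5260 [array([411.1, -35.8]), array([610.3, 183.7]), np.float64(85.5)]
boxrim 649 [array([ 400.2, -151.2]), array([348.4, 168.5]), np.float64(86.0)]
cheek+ 170 [array([461.2, 158.3]), array([159.6, 228.7]), np.float64(25.5)]
cheek- 37 [array([420. ,  34.5]), array([  4.6, 187.8]), np.float64(85.8)]
lever 216 [array([416.9, 188.5]), array([ 32.2, 336.7]), np.float64(12.8)]
handle 89 [array([ 414.5, -184.1]), array([412.1,  20.7]), np.float64(80.5)]
tublid 381 [array([400.8, -18.3]), array([95.7, 51.1]), np.float64(74.1)]
mat 1378 [array([524.3, -64.8]), array([107.8, 217.1]), np.float64(71.5)]
traytop 900 [array([538.5, 151.9]), array([201.4, 262.1]), np.float64(0.0)]
```

```bash
python3 - <<'E'
from h import *
im=cv2.imread("pics/top0.png"); d=np.load("top0.npy"); G=grid("top",d)
X,Y,Z=G[...,0],G[...,1],G[...,2]; h=cv2.cvtColor(im,cv2.COLOR_BGR2HSV); S=h[...,1];H=h[...,0]
reg=(X>.28)&(X<.56)&(Y>-.42)&(Y<.33)
th=np.radians(-4.5); O=np.array([411.1,-35.8])+160*np.array([-np.sin(th),np.cos(th)]); print("O",O)
Rm=np.array([[np.cos(th),-np.sin(th)],[np.sin(th),np.cos(th)]])
def big(m,n):
    N,l,s,c=cv2.connectedComponentsWithStats(m.astype(np.uint8)); i=1+np.argmax(s[1:,4]); u=np.argwhere(l==i)[:,::-1]
    P=G[l==i]*1000; z=np.median(P[:,2]); P2=onz("top",u,z/1000)[:,:2]*1000
    r=cv2.minAreaRect(P2.astype(np.float32)); c=np.array(r[0])
    print(n,len(P),np.round(c,1),np.round(r[1],1),round(r[2],1),"z",round(float(z),1),"station",np.round((c-O)@Rm,1),"pix",np.round(u.mean(0)))
big(reg&(Z>.085)&(Z<.098)&(Y<-.07)&(h[...,2]>60),"boxrim")
big(reg&(Z>.15)&(Z<.18)&(H>100)&(H<125)&(S>90)&(Y>.15),"cheek+")
big(reg&(Z>.15)&(Z<.18)&(H>100)&(H<125)&(S>70)&(Y<.08),"cheek-")
big(reg&(Z>.18)&(Z<.22)&(Y>.2)&(H>45)&(H<80)&(S>100),"lever")
big(reg&(Z>.116)&(Z<.14)&(Y<-.25)&(S>100),"handle")
big((Z>.09)&(Z<.105)&(abs(X-.4)<.06)&(abs(Y+.03)<.06)&(H>100)&(S>100),"tublid")
big((X>.5)&(X<.65)&(Y<-.01)&(Y>-.15)&(H>8)&(H<22)&(S>80)&(Z<.01),"mat")
big((abs(X-.688)<.06)&(abs(Y+.049)<.06)&(Z>.008)&(Z<.02)&(S>100),"redlid")
for p in ([258,143],[213,153],[240,250],[240,185],[240,235]): print(p,np.round(G[p[1],p[0]],3))
b=big
E
```

```text
O [423.65345532 123.7067734 ]
boxrim 672 [ 402.6 -186.5] [202.2 161.5] 85.5 z 91.2 station [   3.3 -310.9] pix [367. 274.]
cheek+ 201 [434.1 220.6] [  9.  184.1] 85.0 z 168.5 station [ 2.8 97.4] pix [192. 262.]
cheek- 150 [420.2  36.3] [  5.1 184.7] 85.5 z 170.2 station [  3.4 -87.4] pix [274. 268.]
lever 216 [397.7 285. ] [48.4 22. ] 86.2 z 201.2 station [-38.6 158.8] pix [161. 275.]
handle 87 [ 390.5 -334.4] [24.4 18.9] 89.8 z 125.9 station [   2.9 -459.3] pix [431. 279.]
tublid 381 [399.4 -31.6] [49.8 49.9] 0.5 z 97.1 station [ -12.  -156.8] pix [302. 275.]
mat 1379 [577.  -79.7] [107.4 106.3] 45.5 z 3.0 station [ 168.8 -190.8] pix [320. 204.]
redlid 604 [688.5 -49.5] [70.5 72.2] 0.7 z 14.4 station [ 277.6 -151.9] pix [309. 160.]
[258, 143] [0.715 0.079 0.099]
[213, 153] [0.707 0.2   0.005]
[240, 250] [0.457 0.124 0.008]
[240, 185] [0.609 0.119 0.121]
[240, 235] [0.49  0.116 0.131]
```

```bash
cat >> h.py <<'E'
O=np.array([.4273,.1281]); TH=-4.5
def S(x,y):  # station mm -> world m
    t=np.radians(TH); return O+np.array([[np.cos(t),-np.sin(t)],[np.sin(t),np.cos(t)]])@np.array([x,y])/1000
def toS(p):
    t=np.radians(TH); return np.round(((np.array(p)[:2]-O)@np.array([[np.cos(t),-np.sin(t)],[np.sin(t),np.cos(t)]]))*1000,1)
def pose():
    o=st(); print("t",round(o["time_s"],1),"tcp",np.round(o["tool_pos"],4),"rot",np.round(o["tool_rot"],1),"F",np.round(o["force"],1),"w",round(o["grip_width"],4),"gf",round(o["grasp_force"],1)); return np.r_[o["tool_pos"],o["tool_rot"][2]]
def plan(*wps,vmax=.24):
    """print per-call tool shifts [mm] and turn for world waypoints (x,y,z,yaw)"""
    c=pose()
    for w in wps:
        w=np.array(w,float); n=int(max(1,np.ceil(np.linalg.norm(w[:3]-c[:3])/vmax),np.ceil(abs(w[3]-c[3])/41)))
        a=c
        for i in range(1,n+1):
            b=c+(w-c)*i/n; y=np.radians(a[3]); d=(b-a)[:3]*1000
            s=[d[0]*np.cos(y)+d[1]*np.sin(y), d[0]*np.sin(y)-d[1]*np.cos(y), -d[2]]
            print(np.round(s,1).tolist(),round(-np.radians(b[3]-a[3]),3)); a=b
        c=w
E
python3 - <<'E'
from h import *
print(S(117.5,0),S(0,-146))
plan((.44,-.30,.24,50),(.43,-.032,.24,85.5),(.405,-.032,.2,85.5))
E
```

```text
[0.54443779 0.11888106] [ 0.41584497 -0.01744993]
t 0.1 tcp [ 0.165  -0.6282  0.2296] rot [-179.9    0.    14.7] F [ 0.5  0.3 -0.7] w 0.0871 gf 0.0
[174.7, -123.8, -5.2] -0.308
[204.0, -65.0, -5.2] -0.308
[99.4, -90.0, -0.0] -0.31
[122.1, -55.4, -0.0] -0.31
[-2.0, -24.9, 40.0] -0.0
```

Request:
arm_command([
  [[35,-25,-1],-0.062],
  [[70,-50,-2],-0.123],
  [[105,-74,-3],-0.185],
  [[140,-99,-4],-0.246],
  [[175,-124,-5],-0.308],
], grip=-1)

```text
time_s: 0.6
tool_pos: [0.3036, -0.4626, 0.2352]
tool_rot: [-180.0, 0.0, 32.5]
force: [1.5, -0.9, 0.3]
grip_width: 0.0871
grasp_force: 0.0
```

Request:
arm_command([
  [[41,-13,-1],-0.062],
  [[82,-26,-2],-0.123],
  [[122,-39,-3],-0.185],
  [[163,-52,-4],-0.246],
  [[204,-65,-5],-0.308],
])

```text
time_s: 1.1
tool_pos: [0.441, -0.2987, 0.2403]
tool_rot: [-180.0, 0.0, 50.1]
force: [0.6, -0.4, 0.3]
grip_width: 0.087
grasp_force: 0.0
```

Request:
arm_command([
  [[25,-22,0],-0.075],
  [[50,-45,0],-0.15],
  [[75,-68,0],-0.22],
  [[99,-90,0],-0.31],
  [[99,-90,0],-0.31],
])

```text
time_s: 1.6
tool_pos: [0.4353, -0.1615, 0.2406]
tool_rot: [-180.0, -0.0, 68.3]
force: [0.1, -0.4, -0.4]
grip_width: 0.0871
grasp_force: 0.0
```

Request:
arm_command([
  [[30,-14,0],-0.075],
  [[61,-28,0],-0.15],
  [[91,-41,0],-0.22],
  [[122,-55,0],-0.31],
  [[122,-55,0],-0.31],
])

```text
time_s: 2.1
tool_pos: [0.4303, -0.0285, 0.2407]
tool_rot: [180.0, -0.0, 86.0]
force: [0.4, 0.5, 0.8]
grip_width: 0.087
grasp_force: 0.0
```

Request:
arm_command([
  [[-1,-10,15],0],
  [[-2,-20,30],0],
  [[-2,-25,40],0],
  [[-2,-25,40],0],
  [[-2,-25,40],0],
])

```text
time_s: 2.6
tool_pos: [0.4056, -0.0333, 0.2008]
tool_rot: [180.0, 0.0, 85.5]
force: [0.6, -0.8, 1.1]
grip_width: 0.0871
grasp_force: 0.0
```

Request:
arm_command([
  [[1,-6,25],0],
  [[1,-6,50],0],
  [[1,-6,75],0],
  [[1,-6,95],0],
  [[1,-6,95],0],
])

```text
time_s: 3.1
tool_pos: [0.3982, -0.0312, 0.104]
tool_rot: [-179.8, -0.1, 85.5]
force: [0.1, -0.1, 0.5]
grip_width: 0.0871
grasp_force: 0.0
```

Request:
arm_command([
  [[0,0,20],0],
  [[0,0,35],0],
  [[0,0,45],0],
  [[0,0,45],0],
  [[0,0,45],0],
])

```text
time_s: 3.6
tool_pos: [0.4001, -0.0315, 0.0614]
tool_rot: [179.9, -0.0, 85.5]
force: [-0.3, 0.1, -0.3]
grip_width: 0.0872
grasp_force: 0.0
```

Request:
arm_command([
  [[0,0,0],0],
  [[0,0,0],0],
  [[0,0,0],0],
  [[0,0,0],0],
  [[0,0,0],0],
], grip=1, grip_force=25)

```text
time_s: 4.1
tool_pos: [0.3989, -0.0314, 0.0607]
tool_rot: [-179.9, 0.0, 85.5]
force: [-2.7, 0.2, 3.1]
grip_width: 0.061
grasp_force: 25.0
```

Request:
arm_command([
  [[0,0,0],0],
  [[0,0,-15],0],
  [[0,0,-35],0],
  [[0,0,-60],0],
  [[0,0,-80],0],
])

```text
time_s: 4.6
tool_pos: [0.3993, -0.0313, 0.1412]
tool_rot: [180.0, 0.0, 85.5]
force: [0.4, -1.0, -2.8]
grip_width: 0.061
grasp_force: 25.0
```

Request:
arm_command([
  [[0,0,-15],0],
  [[0,0,-30],0],
  [[0,0,-40],0],
  [[0,0,-40],0],
  [[0,0,-40],0],
])

```text
time_s: 5.1
tool_pos: [0.399, -0.0314, 0.1799]
tool_rot: [-180.0, -0.0, 85.5]
force: [0.6, 0.1, -2.5]
grip_width: 0.061
grasp_force: 2.5
```

```bash
python3 - <<'E'
from h import *
plan((.577,-.0797,.18,85.5),(.577,-.0797,.052,85.5))
E
```

```text
t 5.1 tcp [ 0.399  -0.0314  0.1799] rot [-180.    -0.    85.5] F [ 0.6  0.1 -2.5] w 0.061 gf 2.5
[-34.3, 181.2, -0.1] 0.0
[0.0, 0.0, 128.0] -0.0
```

Request:
arm_command([
  [[0,0,0],0],
  [[0,0,0],0],
  [[0,0,0],0],
  [[0,0,0],0],
  [[0,0,0],0],
], grip=1, grip_force=30)

```text
time_s: 5.6
tool_pos: [0.3992, -0.0314, 0.1804]
tool_rot: [-180.0, -0.0, 85.5]
force: [-0.5, 0.2, -2.7]
grip_width: 0.0606
grasp_force: 30.0
```

```bash
python3 - <<'E'
from h import *
im,d=cam("side"); cv2.imwrite("pics/side1.png",im); pose()
E
```

```text
t 5.7 tcp [ 0.3993 -0.0314  0.1805] rot [-180.     0.    85.5] F [-0.3 -0.2 -3.3] w 0.0611 gf 30.0
```

View pics/side1.png

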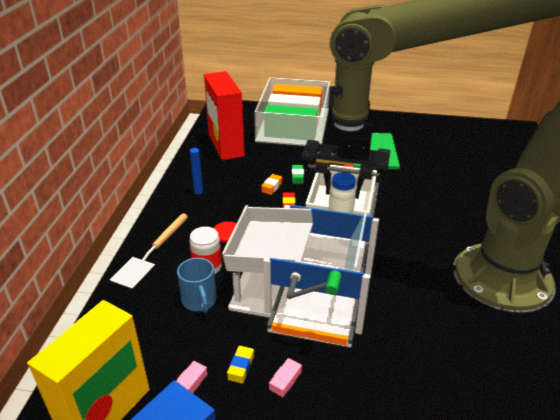

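The tub hangs upright in the gripper at about (342,193), after the grip slackened once. I carry on to the mat.

Request:
arm_command([
  [[-6,30,0],0],
  [[-13,70,0],0],
  [[-21,110,0],0],
  [[-28,150,0],0],
  [[-34,181,0],0],
])

```text
time_s: 6.15
tool_pos: [0.5792, -0.0806, 0.1799]
tool_rot: [180.0, -0.0, 85.4]
force: [0.3, -0.6, -1.8]
grip_width: 0.0609
grasp_force: 30.0
```

Request:
arm_command([
  [[0,0,20],0],
  [[0,0,45],0],
  [[0,0,70],0],
  [[0,0,90],0],
  [[0,0,100],0],
])

```text
time_s: 6.65
tool_pos: [0.5757, -0.0796, 0.0782]
tool_rot: [-179.8, -0.0, 85.5]
force: [0.5, 0.8, -2.8]
grip_width: 0.061
grasp_force: 30.0
```

Request:
arm_command([
  [[0,0,6],0],
  [[0,0,12],0],
  [[0,0,16],0],
  [[0,0,16],0],
  [[0,0,16],0],
])

```text
time_s: 7.15
tool_pos: [0.5775, -0.0794, 0.0651]
tool_rot: [179.9, 0.0, 85.5]
force: [-0.3, 0.3, -2.4]
grip_width: 0.0607
grasp_force: 30.0
```

Request:
arm_command([
  [[0,0,2],0],
  [[0,0,4],0],
  [[0,0,6],0],
  [[0,0,7],0],
  [[0,0,7],0],
])

```text
time_s: 7.65
tool_pos: [0.5769, -0.0794, 0.0573]
tool_rot: [-180.0, 0.0, 85.5]
force: [0.3, -0.2, -1.8]
grip_width: 0.061
grasp_force: 30.0
```

Request:
arm_command([
  [[0,0,1],0],
  [[0,0,2],0],
  [[0,0,3],0],
  [[0,0,4],0],
  [[0,0,4],0],
])

```text
time_s: 8.15
tool_pos: [0.577, -0.0794, 0.0533]
tool_rot: [-180.0, 0.0, 85.5]
force: [-0.4, 0.2, -2.3]
grip_width: 0.0608
grasp_force: 30.0
```

Request:
arm_command([
  [[0,0,1],0],
  [[0,0,1],0],
  [[0,0,2],0],
  [[0,0,2],0],
  [[0,0,2],0],
])

```text
time_s: 8.65
tool_pos: [0.5772, -0.0794, 0.0519]
tool_rot: [180.0, 0.0, 85.5]
force: [0.2, -0.3, 0.7]
grip_width: 0.0609
grasp_force: 30.0
```

Request:
arm_command([
  [[0,0,0],0],
  [[0,0,0],0],
  [[0,0,0],0],
  [[0,0,-20],0],
  [[0,0,-50],0],
], grip=-1)

```text
time_s: 9.15
tool_pos: [0.5755, -0.0793, 0.1002]
tool_rot: [-179.8, -0.0, 85.5]
force: [0.5, -0.1, 0.9]
grip_width: 0.0854
grasp_force: 0.0
```

Request:
arm_command([
  [[0,0,-30],0],
  [[0,0,-60],0],
  [[0,0,-90],0],
  [[0,0,-90],0],
  [[0,0,-90],0],
])

```text
time_s: 9.65
tool_pos: [0.5774, -0.0794, 0.1921]
tool_rot: [179.9, 0.0, 85.5]
force: [-0.2, 0.4, 0.8]
grip_width: 0.0868
grasp_force: 0.0
```

```bash
python3 - <<'E'
from h import *
plan((.391,-.334,.19,85.5),(.391,-.334,.108,85.5))
im,d=cam("top"); G=grid("top",d); cv2.imwrite("pics/top1.png",im)
X,Y,Z=G[...,0],G[...,1],G[...,2];h=cv2.cvtColor(im,cv2.COLOR_BGR2HSV)
for k,c in dict(red=(.547,-.194),yellow=(.565,.366),green=(.541,-.347),orange=(.61,-.28)).items():
    try: print(k,carton(im,G,c,.045))
    except Exception as e: print(k,e)
E
```

```text
t 9.7 tcp [ 0.5774 -0.0794  0.1921] rot [179.9   0.   85.5] F [-0.2  0.4  0.8] w 0.0868 gf 0.0
[-134.2, -83.0, 1.0] 0.0
[-134.2, -83.0, 1.0] 0.0
[0.0, 0.0, 82.0] -0.0
red [ 551.6 -227.2    8.9   29.5   11.3]
yellow [565.1 362.1  84.   70.6  33.4]
green [ 543.  -348.3  -81.1   70.9   32.9]
orange [ 609.3 -281.8   72.1   71.7   31.1]
```

Request:
arm_command([
  [[-27,-17,0],0],
  [[-54,-34,0],0],
  [[-81,-50,0],0],
  [[-108,-67,0],0],
  [[-134,-83,1],0],
])

```text
time_s: 10.2
tool_pos: [0.482, -0.2074, 0.1889]
tool_rot: [-179.9, -0.0, 85.5]
force: [-0.3, -0.7, 0.3]
grip_width: 0.0866
grasp_force: 0.0
```

Request:
arm_command([
  [[-35,-22,0],0],
  [[-70,-44,0],0],
  [[-105,-65,0],0],
  [[-134,-83,1],0],
  [[-134,-83,1],0],
], grip=-0.2)

```text
time_s: 10.7
tool_pos: [0.3856, -0.3381, 0.1875]
tool_rot: [-179.8, -0.0, 85.0]
force: [-0.3, 0.7, -0.7]
grip_width: 0.0565
grasp_force: 0.0
```

Request:
arm_command([
  [[0,0,20],0],
  [[0,0,40],0],
  [[0,0,60],0],
  [[0,0,82],0],
  [[0,0,82],0],
])

```text
time_s: 11.2
tool_pos: [0.3884, -0.331, 0.1034]
tool_rot: [-179.6, -0.3, 85.6]
force: [-0.3, 0.1, -0.8]
grip_width: 0.0518
grasp_force: 0.0
```

Request:
arm_command([
  [[0,0,0],0],
  [[0,0,0],0],
  [[0,0,0],0],
  [[0,0,0],0],
  [[0,0,0],0],
], grip=1, grip_force=25)

```text
time_s: 11.7
tool_pos: [0.3911, -0.3339, 0.1082]
tool_rot: [179.9, 0.1, 85.5]
force: [1.8, -0.2, 0.4]
grip_width: 0.02
grasp_force: 4.8
```

Request:
arm_command([
  [[20,0,0],0],
  [[50,0,0],0],
  [[80,0,0],0],
  [[115,0,0],0],
  [[140,0,0],0],
])

```text
time_s: 12.2
tool_pos: [0.4023, -0.1932, 0.1082]
tool_rot: [179.9, 0.1, 85.6]
force: [2.1, -3.3, -0.6]
grip_width: 0.0202
grasp_force: 25.0
```

Request:
arm_command([
  [[30,0,0],0],
  [[60,0,0],0],
  [[90,0,0],0],
  [[120,0,0],0],
  [[140,0,0],0],
])

```text
time_s: 12.7
tool_pos: [0.4132, -0.0534, 0.1081]
tool_rot: [179.9, 0.1, 85.6]
force: [2.1, -2.9, -0.0]
grip_width: 0.0195
grasp_force: 25.0
```

Request:
arm_command([
  [[8,0,0],0],
  [[16,0,0],0],
  [[24,0,0],0],
  [[30,0,0],0],
  [[32,0,0],0],
])

```text
time_s: 13.2
tool_pos: [0.4156, -0.0224, 0.1081]
tool_rot: [180.0, 0.0, 85.5]
force: [0.5, -1.8, 6.3]
grip_width: 0.0197
grasp_force: 25.0
```

Request:
arm_command([
  [[1,0,0],0],
  [[2,0,0],0],
  [[3,0,0],0],
  [[4,0,0],0],
  [[4,0,0],0],
])

```text
time_s: 13.7
tool_pos: [0.4159, -0.0188, 0.1081]
tool_rot: [180.0, 0.0, 85.5]
force: [-0.3, -1.5, 6.3]
grip_width: 0.0197
grasp_force: 25.0
```

Request:
arm_command([
  [[1,0,0],0],
  [[2,0,0],0],
  [[3,0,0],0],
  [[4,0,0],0],
  [[4,0,0],0],
])

```text
time_s: 14.2
tool_pos: [0.4159, -0.0185, 0.1081]
tool_rot: [179.9, 0.3, 85.4]
force: [-1.3, -10.5, 6.9]
grip_width: 0.0201
grasp_force: 25.0
```

Request:
arm_command([
  [[1,0,0],0],
  [[2,0,0],0],
  [[3,0,0],0],
  [[3,0,0],0],
  [[3,0,0],0],
])

```text
time_s: 14.7
tool_pos: [0.4159, -0.0184, 0.1081]
tool_rot: [179.9, 0.5, 85.3]
force: [-0.5, -16.8, 5.7]
grip_width: 0.0198
grasp_force: 25.0
```

Request:
arm_command([
  [[-3,0,0],0],
  [[-6,0,0],0],
  [[-7,0,0],0],
  [[-7,0,0],0],
  [[-7,0,0],0],
])

```text
time_s: 15.2
tool_pos: [0.4159, -0.0187, 0.1081]
tool_rot: [180.0, -0.0, 85.5]
force: [-0.6, -0.4, 6.5]
grip_width: 0.0201
grasp_force: 25.0
```

Request:
arm_command([
  [[0,0,0],0],
  [[0,0,0],0],
  [[0,0,-20],0],
  [[0,0,-50],0],
  [[0,0,-80],0],
], grip=-0.2)

```text
time_s: 15.7
tool_pos: [0.4143, -0.0182, 0.1876]
tool_rot: [-179.9, -0.1, 85.5]
force: [0.7, -0.8, 0.7]
grip_width: 0.0491
grasp_force: 0.0
```

```bash
python3 - <<'E'
from h import *
im,d=cam("top"); G=grid("top",d); cv2.imwrite("pics/top2.png",im)
for k,c in dict(red=(.547,-.194),yellow=(.565,.366),green=(.541,-.347),orange=(.61,-.28)).items(): print(k,carton(im,G,c,.045))
# tray floor
t=np.radians(TH); L=(G[...,:2]-O)@np.array([[np.cos(t),-np.sin(t)],[np.sin(t),np.cos(t)]])*1000
for x in (70,90,117,145,175):
    m=(abs(L[...,0]-x)<6)&(abs(L[...,1])<50)&(G[...,2]>.09)&(G[...,2]<.15); print(x,m.sum(),np.round(np.median(G[m][:,2])*1000,1))
m=(L[...,0]>50)&(L[...,0]<215)&(abs(L[...,1])<110)&(G[...,2]>.145)&(G[...,2]<.175); print(np.round(np.percentile(L[m],[1,99],axis=0)))
m=(abs(L[...,0])<50)&(L[...,1]>-260)&(L[...,1]<-60)&(G[...,2]>.085)&(G[...,2]<.097);print("boxwall y",np.round(np.percentile(L[m][:,1],[1,50,99])),m.sum())
plan((.5483,-.1971,.19,98.8),(.5483,-.1971,.06,98.8),(.5483,-.1971,.011,98.8))
E
```

```text
red [ 548.5 -197.5  -81.9   71.6   32.8]
yellow [564.5 361.9  84.8  69.7  33.6]
green [ 543.  -348.5  -82.2   72.5   33.2]
orange [ 609.4 -281.5   72.    71.9   31.6]
70 220 131.2
90 219 128.5
117 216 124.7
145 212 120.7
175 207 116.4
[[ 52. -95.]
 [199.  96.]]
boxwall y [-97. -95. -95.] 11
t 15.8 tcp [ 0.4175 -0.0184  0.1925] rot [179.7   0.   85.5] F [2.6 1.2 3.8] w 0.0502 gf 0.0
[-168.0, 144.3, 2.5] -0.231
[0.0, 0.0, 130.0] -0.0
[0.0, 0.0, 49.0] -0.0
```

Request:
arm_command([
  [[-33,29,0],-0.05],
  [[-67,58,0],-0.1],
  [[-101,87,0],-0.15],
  [[-135,116,1],-0.2],
  [[-168,144,2],-0.231],
])

```text
time_s: 16.25
tool_pos: [0.5463, -0.1988, 0.1844]
tool_rot: [-179.9, -0.1, 98.8]
force: [0.5, 0.5, 0.4]
grip_width: 0.052
grasp_force: 0.0
```

Request:
arm_command([
  [[0,0,30],0],
  [[0,0,60],0],
  [[0,0,90],0],
  [[0,0,120],0],
  [[0,0,130],0],
])

```text
time_s: 16.75
tool_pos: [0.5429, -0.1963, 0.0515]
tool_rot: [-179.7, -0.2, 98.8]
force: [0.3, -0.9, -0.1]
grip_width: 0.0524
grasp_force: 0.0
```

```bash
python3 - <<'E'
from h import *
plan((.5483,-.1973,.011,98.4))
E
```

```text
t 16.8 tcp [ 0.5429 -0.1963  0.0515] rot [-179.7   -0.2   98.8] F [ 0.3 -0.9 -0.1] w 0.0524 gf 0.0
[-1.8, 5.2, 40.5] 0.006
```

Request:
arm_command([
  [[0,0,15],0],
  [[0,0,25],0],
  [[0,0,25],0],
  [[0,0,25],0],
  [[0,0,25],0],
])

```text
time_s: 17.25
tool_pos: [0.5467, -0.1976, 0.0317]
tool_rot: [179.9, 0.1, 98.8]
force: [-0.7, -0.8, -0.0]
grip_width: 0.0523
grasp_force: 0.0
```

```bash
python3 - <<'E'
from h import *
plan((.5483,-.1973,.011,98.4))
E
```

```text
t 17.2 tcp [ 0.5467 -0.1976  0.0317] rot [1.799e+02 1.000e-01 9.880e+01] F [-0.7 -0.8 -0. ] w 0.0523 gf 0.0
[0.0, 1.6, 20.7] 0.006
```

Request:
arm_command([
  [[0,1,10],0],
  [[0,1,20],0],
  [[0,1,20],0],
  [[0,1,20],0],
  [[0,1,20],0],
])

```text
time_s: 17.75
tool_pos: [0.5467, -0.1971, 0.0105]
tool_rot: [-180.0, -0.0, 98.8]
force: [0.4, -0.5, -0.4]
grip_width: 0.0524
grasp_force: 0.0
```

Request:
arm_command([
  [[0,0,0],0],
  [[0,0,0],0],
  [[0,0,0],0],
  [[0,0,0],0],
  [[0,0,0],0],
], grip=1, grip_force=15)

```text
time_s: 18.25
tool_pos: [0.5469, -0.1972, 0.0107]
tool_rot: [180.0, 0.0, 98.8]
force: [-0.2, -1.2, 0.2]
grip_width: 0.0319
grasp_force: 15.0
```

Request:
arm_command([
  [[0,0,-20],0],
  [[0,0,-60],0],
  [[0,0,-105],0],
  [[0,0,-150],0],
  [[0,0,-190],0],
])

```text
time_s: 18.75
tool_pos: [0.5468, -0.197, 0.2028]
tool_rot: [180.0, 0.0, 98.8]
force: [0.6, -0.6, -0.9]
grip_width: 0.0317
grasp_force: 15.0
```

Request:
arm_command([
  [[0,0,-5],0],
  [[0,0,-10],0],
  [[0,0,-10],0],
  [[0,0,-10],0],
  [[0,0,-10],0],
])

```text
time_s: 19.25
tool_pos: [0.5459, -0.1969, 0.2088]
tool_rot: [-179.9, -0.1, 98.8]
force: [0.4, 0.4, 0.3]
grip_width: 0.0318
grasp_force: 15.0
```

```bash
python3 - <<'E'
from h import *
for p in ((153,-43),(153,43),(83,-43),(83,43)): print(p,S(*p), 'tcpz',round(.1247-.14*(p[0]-117)/1000+.016,4))
plan((*S(153,-43),.21,85.5),(*S(153,-43),.15,85.5))
E
```

```text
(153, -43) [0.57645461 0.07322831] tcpz 0.1357
(153, 43) [0.58320209 0.1589632 ] tcpz 0.1357
(83, -43) [0.5066704  0.07872045] tcpz 0.1455
(83, 43) [0.51341788 0.16445534] tcpz 0.1455
t 19.2 tcp [ 0.5459 -0.1969  0.2088] rot [-1.799e+02 -1.000e-01  9.880e+01] F [0.4 0.4 0.3] w 0.0318 gf 15.0
[131.2, 35.7, -0.6] 0.116
[134.4, 20.3, -0.6] 0.116
[0.0, 0.0, 60.0] -0.0
```

Request:
arm_command([
  [[26,7,0],0.023],
  [[52,14,0],0.046],
  [[78,21,0],0.07],
  [[105,28,0],0.093],
  [[131,36,0],0.116],
])

```text
time_s: 19.75
tool_pos: [0.5619, -0.061, 0.2095]
tool_rot: [-179.9, -0.0, 92.1]
force: [1.1, 1.0, -0.4]
grip_width: 0.0318
grasp_force: 15.0
```

Request:
arm_command([
  [[30,4,0],0.025],
  [[60,9,0],0.05],
  [[95,14,0],0.08],
  [[125,19,0],0.105],
  [[134,20,0],0.116],
])

```text
time_s: 20.25
tool_pos: [0.5766, 0.0773, 0.2098]
tool_rot: [-179.9, -0.1, 85.8]
force: [-0.7, 1.2, -0.6]
grip_width: 0.0318
grasp_force: 15.0
```

Request:
arm_command([
  [[0,0,15],0],
  [[0,0,30],0],
  [[0,0,45],0],
  [[0,0,45],0],
  [[0,0,45],0],
])

```text
time_s: 20.75
tool_pos: [0.5771, 0.0712, 0.1646]
tool_rot: [-179.9, 0.0, 85.4]
force: [0.9, 0.2, 0.4]
grip_width: 0.0317
grasp_force: 15.0
```

```bash
python3 - <<'E'
from h import *
plan((*S(153,-43),.1357,85.5))
E
```

```text
t 20.8 tcp [0.5771 0.0712 0.1646] rot [-179.9    0.    85.4] F [0.9 0.2 0.4] w 0.0317 gf 15.0
[2.0, -0.8, 28.9] -0.002
```

Request:
arm_command([
  [[1,-1,12],0],
  [[2,-1,22],0],
  [[2,-1,29],0],
  [[2,-1,29],0],
  [[2,-1,29],0],
])

```text
time_s: 21.25
tool_pos: [0.5766, 0.0746, 0.1364]
tool_rot: [-180.0, -0.0, 85.5]
force: [-0.1, -0.2, -0.2]
grip_width: 0.0322
grasp_force: 15.0
```

Request:
arm_command([
  [[0,0,0],0],
  [[0,0,0],0],
  [[0,0,0],0],
  [[0,0,0],0],
  [[0,0,0],0],
], grip=0.1)

```text
time_s: 21.75
tool_pos: [0.5767, 0.0745, 0.1367]
tool_rot: [180.0, 0.0, 85.5]
force: [-0.2, 0.0, -0.6]
grip_width: 0.0389
grasp_force: 0.0
```

Request:
arm_command([
  [[0,0,-20],0],
  [[0,0,-50],0],
  [[0,0,-80],0],
  [[0,0,-80],0],
  [[0,0,-80],0],
])

```text
time_s: 22.25
tool_pos: [0.5769, 0.0746, 0.217]
tool_rot: [179.9, 0.0, 85.5]
force: [0.2, -0.7, 0.1]
grip_width: 0.0392
grasp_force: 0.0
```

```bash
python3 - <<'E'
from h import *
plan((.609,-.2815,.21,72),(.609,-.2815,.035,72))
E
```

```text
t 22.2 tcp [0.5769 0.0746 0.217 ] rot [179.9   0.   85.5] F [ 0.2 -0.7  0.1] w 0.0392 gf 0.0
[-176.2, 30.1, 3.5] 0.118
[-171.5, 50.5, 3.5] 0.118
[0.0, 0.0, 175.0] -0.0
```

Request:
arm_command([
  [[-35,6,0],0.023],
  [[-70,12,1],0.046],
  [[-105,18,2],0.07],
  [[-140,24,3],0.093],
  [[-176,30,3],0.118],
], grip=-0.2)

```text
time_s: 22.75
tool_pos: [0.5916, -0.1046, 0.2116]
tool_rot: [-179.8, 0.0, 78.7]
force: [-0.1, -0.1, 0.3]
grip_width: 0.0518
grasp_force: 0.0
```

```bash
cat > chk.py <<'E'
from h import *
im,d=cam("top"); G=grid("top",d); cv2.imwrite("pics/chk.png",im)
for k,c in dict(yellow=(.565,.366),green=(.541,-.347),orange=(.61,-.28)).items():
    try: print(k,carton(im,G,c,.045))
    except Exception: print(k,"none")
E
python3 chk.py; python3 -c "
from h import *
plan((.609,-.2815,.21,72),(.609,-.2815,.035,72))"
```

```text
yellow [564.8 362.3  83.5  69.6  33.1]
green [ 558.2 -369.8  -80.7   38.7   32.8]
orange [ 606.  -293.    70.3   47.8   29.6]
t 22.8 tcp [ 0.5915 -0.114   0.2111] rot [-179.9    0.3   78.1] F [ 0.5 -5.7 -0.2] w 0.0523 gf 0.0
[-160.3, 51.7, 1.1] 0.106
[0.0, 0.0, 175.0] -0.0
```

View pics/chk.png

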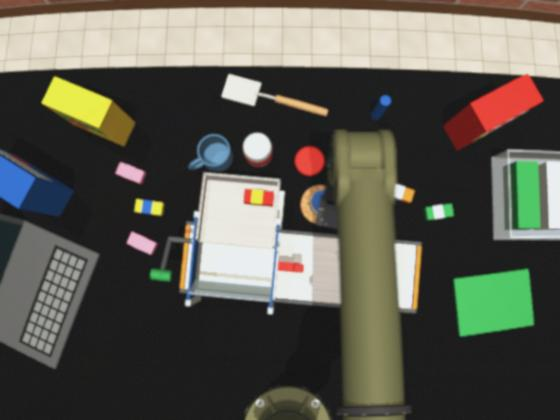

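The red carton lies in the tray at (259,198) and the box is home. Green was knocked aside to (439,212), and orange is half hidden at (403,193) but in place. Orange next.

Request:
arm_command([
  [[-35,11,0],0.025],
  [[-70,22,0],0.05],
  [[-105,34,1],0.075],
  [[-140,45,1],0.1],
  [[-160,52,1],0.106],
])

```text
time_s: 23.3
tool_pos: [0.6108, -0.2745, 0.2101]
tool_rot: [-179.8, 0.1, 72.4]
force: [0.1, -0.6, -0.1]
grip_width: 0.0525
grasp_force: 0.0
```

Request:
arm_command([
  [[0,0,40],0],
  [[0,0,80],0],
  [[0,0,120],0],
  [[0,0,120],0],
  [[0,0,120],0],
])

```text
time_s: 23.8
tool_pos: [0.6116, -0.2699, 0.0916]
tool_rot: [-179.8, -0.0, 72.7]
force: [0.6, 0.6, 0.9]
grip_width: 0.0522
grasp_force: 0.0
```

```bash
python3 -c "
from h import *
plan((.609,-.2815,.011,72))
im,d=cam('side'); cv2.imwrite('pics/s2.png',im[100:260,180:400])
"
```

```text
t 23.8 tcp [ 0.6116 -0.2699  0.0916] rot [-179.8   -0.    72.7] F [0.6 0.6 0.9] w 0.0522 gf 0.0
[-11.8, 1.0, 80.6] 0.011
```

Request:
arm_command([
  [[-6,1,20],0.006],
  [[-12,1,40],0.011],
  [[-12,1,55],0.011],
  [[-12,1,55],0.011],
  [[-12,1,55],0.011],
])

```text
time_s: 24.35
tool_pos: [0.6107, -0.2818, 0.0389]
tool_rot: [179.9, -0.0, 72.0]
force: [-0.3, -0.5, 0.9]
grip_width: 0.0522
grasp_force: 0.0
```

```bash
python3 -c "
from h import *
plan((.609,-.2815,.011,72))"
```

```text
t 24.4 tcp [ 0.6107 -0.2818  0.0389] rot [179.9  -0.   72. ] F [-0.3 -0.5  0.9] w 0.0522 gf 0.0
[-0.3, -1.7, 27.9] 0.001
```

Request:
arm_command([
  [[0,-1,12],0],
  [[0,-1,24],0],
  [[0,-1,27],0],
  [[0,-1,27],0],
  [[0,-1,27],0],
])

```text
time_s: 24.85
tool_pos: [0.6088, -0.2818, 0.0105]
tool_rot: [180.0, -0.0, 72.0]
force: [0.0, 0.4, 0.6]
grip_width: 0.0522
grasp_force: 0.0
```

Request:
arm_command([
  [[0,0,0],0],
  [[0,0,0],0],
  [[0,0,0],0],
  [[0,0,0],0],
  [[0,0,0],0],
], grip=1, grip_force=15)

```text
time_s: 25.35
tool_pos: [0.6089, -0.2819, 0.0108]
tool_rot: [180.0, 0.0, 72.0]
force: [-0.2, -0.5, 1.0]
grip_width: 0.0318
grasp_force: 15.0
```

Request:
arm_command([
  [[0,0,-20],0],
  [[0,0,-60],0],
  [[0,0,-105],0],
  [[0,0,-150],0],
  [[0,0,-195],0],
])

```text
time_s: 25.85
tool_pos: [0.6083, -0.2816, 0.2072]
tool_rot: [-180.0, 0.0, 72.0]
force: [0.6, -0.6, 0.4]
grip_width: 0.0315
grasp_force: 15.0
```

```bash
python3 -c "
from h import *
plan((*S(153,43),.21,85.5))"
```

```text
t 25.9 tcp [ 0.6083 -0.2816  0.2072] rot [-180.    0.   72.] F [ 0.6 -0.6  0.4] w 0.0315 gf 15.0
[205.7, -80.0, -1.4] -0.118
[213.6, -55.3, -1.4] -0.118
```

Request:
arm_command([
  [[41,-16,0],-0.023],
  [[82,-32,0],-0.046],
  [[123,-48,-1],-0.07],
  [[164,-64,-1],-0.093],
  [[206,-80,-2],-0.118],
])

```text
time_s: 26.35
tool_pos: [0.5956, -0.0597, 0.2074]
tool_rot: [-180.0, 0.0, 78.8]
force: [-0.1, 0.2, -1.4]
grip_width: 0.0318
grasp_force: 15.0
```

Request:
arm_command([
  [[45,-12,0],-0.025],
  [[90,-23,-1],-0.05],
  [[135,-35,-1],-0.075],
  [[180,-47,-2],-0.1],
  [[214,-55,-2],-0.118],
])

```text
time_s: 26.85
tool_pos: [0.5828, 0.1632, 0.2099]
tool_rot: [180.0, -0.1, 85.8]
force: [0.0, 1.0, -0.5]
grip_width: 0.0322
grasp_force: 15.0
```

Request:
arm_command([
  [[0,0,0],0],
  [[0,0,15],0],
  [[0,0,30],0],
  [[0,0,30],0],
  [[0,0,30],0],
])

```text
time_s: 27.35
tool_pos: [0.5837, 0.1576, 0.1783]
tool_rot: [-179.9, 0.1, 85.4]
force: [0.5, -0.1, -0.1]
grip_width: 0.0322
grasp_force: 15.0
```

```bash
python3 -c "
from h import *
plan((*S(153,43),.1357,85.5))"
```

```text
t 27.4 tcp [0.5837 0.1576 0.1783] rot [-1.799e+02  1.000e-01  8.540e+01] F [ 0.5 -0.1 -0.1] w 0.0322 gf 15.0
[1.3, -0.7, 42.6] -0.002
```

Request:
arm_command([
  [[0,0,12],0],
  [[1,-1,25],0],
  [[1,-1,38],0],
  [[1,-1,42],0],
  [[1,-1,42],0],
])

```text
time_s: 27.85
tool_pos: [0.5823, 0.1603, 0.1362]
tool_rot: [-179.9, 0.0, 85.5]
force: [-0.5, 0.3, -1.0]
grip_width: 0.0318
grasp_force: 15.0
```

Request:
arm_command([
  [[0,0,0],0],
  [[0,0,0],0],
  [[0,0,0],0],
  [[0,0,0],0],
  [[0,0,0],0],
], grip=0.1)

```text
time_s: 28.35
tool_pos: [0.5832, 0.1606, 0.1378]
tool_rot: [180.0, 0.0, 85.5]
force: [-0.5, 0.7, 0.0]
grip_width: 0.0396
grasp_force: 0.0
```

Request:
arm_command([
  [[0,0,-20],0],
  [[0,0,-50],0],
  [[0,0,-80],0],
  [[0,0,-80],0],
  [[0,0,-80],0],
])

```text
time_s: 28.85
tool_pos: [0.5834, 0.1606, 0.2182]
tool_rot: [179.9, -0.0, 85.5]
force: [-0.6, 0.4, 0.3]
grip_width: 0.0392
grasp_force: 0.0
```

```bash
sed -i 's/green=(.541,-.347)/green=(.555,-.384)/; s/,.045))/,.06))/' chk.py; python3 chk.py; python3 -c "
from h import *
plan((.5648,.3623,.21,83.5),(.5648,.3623,.035,83.5))"
```

```text
yellow [564.9 362.2  82.1  70.4  33.6]
green [ 560.9 -386.2  -80.9   72.7   32.8]
orange [0. 0. 0. 0. 0.]
t 28.9 tcp [0.5828 0.1603 0.2171] rot [-180.     0.    85.5] F [-0.7 -0.4  0.8] w 0.0389 gf 0.0
[200.0, -33.7, 7.1] 0.035
[0.0, 0.0, 175.0] -0.0
```

Request:
arm_command([
  [[40,-7,1],0.007],
  [[80,-13,3],0.014],
  [[120,-20,5],0.021],
  [[160,-27,7],0.03],
  [[200,-34,7],0.042],
], grip=-0.2)

```text
time_s: 29.4
tool_pos: [0.5639, 0.3632, 0.2083]
tool_rot: [-179.9, 0.1, 83.1]
force: [1.5, -0.2, 0.6]
grip_width: 0.0517
grasp_force: 0.0
```

Request:
arm_command([
  [[0,0,40],0],
  [[0,0,80],0],
  [[0,0,120],0],
  [[0,0,150],0],
  [[0,0,150],0],
])

```text
time_s: 29.9
tool_pos: [0.561, 0.3594, 0.0537]
tool_rot: [-179.5, 0.4, 83.2]
force: [-0.5, -0.5, -0.4]
grip_width: 0.0521
grasp_force: 0.0
```

Request:
arm_command([
  [[0,0,10],0],
  [[0,0,20],0],
  [[0,0,20],0],
  [[0,0,20],0],
  [[0,0,20],0],
])

```text
time_s: 30.4
tool_pos: [0.5653, 0.3629, 0.0416]
tool_rot: [179.9, -0.1, 83.1]
force: [0.7, 0.0, 0.5]
grip_width: 0.0522
grasp_force: 0.0
```

```bash
python3 -c "
from h import *
plan((.5648,.3622,.011,83))"
```

```text
t 30.4 tcp [0.5653 0.3629 0.0416] rot [ 1.799e+02 -1.000e-01  8.310e+01] F [0.7 0.  0.5] w 0.0522 gf 0.0
[-0.8, -0.5, 30.6] 0.002
```

Request:
arm_command([
  [[-1,0,12],0],
  [[-1,0,24],0],
  [[-1,0,30],0],
  [[-1,0,30],0],
  [[-1,0,30],0],
])

```text
time_s: 30.9
tool_pos: [0.5644, 0.3615, 0.0098]
tool_rot: [-180.0, 0.0, 83.1]
force: [0.1, -0.0, -0.5]
grip_width: 0.0522
grasp_force: 0.0
```

Request:
arm_command([
  [[0,0,0],0],
  [[0,0,0],0],
  [[0,0,0],0],
  [[0,0,0],0],
  [[0,0,0],0],
], grip=1, grip_force=15)

```text
time_s: 31.4
tool_pos: [0.5646, 0.3616, 0.0106]
tool_rot: [180.0, 0.0, 83.1]
force: [-0.3, -0.8, 0.1]
grip_width: 0.0319
grasp_force: 15.0
```

Request:
arm_command([
  [[0,0,-20],0],
  [[0,0,-60],0],
  [[0,0,-105],0],
  [[0,0,-150],0],
  [[0,0,-195],0],
])

```text
time_s: 31.9
tool_pos: [0.5643, 0.3617, 0.209]
tool_rot: [179.9, -0.0, 83.2]
force: [1.5, 0.2, -0.3]
grip_width: 0.0321
grasp_force: 15.0
```

Request:
arm_command([
  [[0,0,-5],0],
  [[0,0,-10],0],
  [[0,0,-15],0],
  [[0,0,-15],0],
  [[0,0,-15],0],
])

```text
time_s: 32.4
tool_pos: [0.5642, 0.3611, 0.2191]
tool_rot: [-179.9, 0.1, 83.1]
force: [-0.2, -0.8, -1.0]
grip_width: 0.0315
grasp_force: 15.0
```

```bash
python3 -c "
from h import *
plan((*S(83,43),.225,85.5))"
```

```text
t 32.4 tcp [0.5642 0.3611 0.2191] rot [-1.799e+02  1.000e-01  8.310e+01] F [-0.2 -0.8 -1. ] w 0.0315 gf 15.0
[-201.3, -26.9, -5.9] -0.041
```

Request:
arm_command([
  [[-40,-5,-1],-0.008],
  [[-80,-11,-2],-0.016],
  [[-120,-16,-3],-0.024],
  [[-165,-22,-4],-0.033],
  [[-201,-27,-4],-0.041],
])

```text
time_s: 32.9
tool_pos: [0.5128, 0.1624, 0.2233]
tool_rot: [-179.9, 0.1, 85.4]
force: [0.5, -0.4, -0.3]
grip_width: 0.0317
grasp_force: 15.0
```

Request:
arm_command([
  [[0,0,0],0],
  [[0,0,15],0],
  [[0,0,40],0],
  [[0,0,40],0],
  [[0,0,40],0],
])

```text
time_s: 33.4
tool_pos: [0.5129, 0.1666, 0.1835]
tool_rot: [-179.9, -0.0, 85.6]
force: [0.3, -0.1, 0.6]
grip_width: 0.0319
grasp_force: 15.0
```

```bash
python3 -c "
from h import *
plan((*S(83,43),.1455,85.5))"
```

```text
t 33.4 tcp [0.5129 0.1666 0.1835] rot [-179.9   -0.    85.6] F [ 0.3 -0.1  0.6] w 0.0319 gf 15.0
[-2.1, 0.7, 38.0] 0.002
```

Request:
arm_command([
  [[-1,0,12],0],
  [[-1,0,25],0],
  [[-1,0,36],0],
  [[-1,0,38],0],
  [[-1,0,38],0],
])

```text
time_s: 33.9
tool_pos: [0.5133, 0.1642, 0.1459]
tool_rot: [-179.9, 0.0, 85.5]
force: [0.9, -0.3, -0.2]
grip_width: 0.0322
grasp_force: 15.0
```

Request:
arm_command([
  [[0,0,0],0],
  [[0,0,0],0],
  [[0,0,0],0],
  [[0,0,0],0],
  [[0,0,0],0],
], grip=0.1)

```text
time_s: 34.4
tool_pos: [0.5138, 0.1642, 0.1467]
tool_rot: [180.0, 0.0, 85.5]
force: [0.4, 0.9, -0.2]
grip_width: 0.0391
grasp_force: 0.0
```

Request:
arm_command([
  [[0,0,-20],0],
  [[0,0,-50],0],
  [[0,0,-75],0],
  [[0,0,-75],0],
  [[0,0,-75],0],
])

```text
time_s: 34.9
tool_pos: [0.5139, 0.1643, 0.2218]
tool_rot: [179.9, 0.0, 85.5]
force: [-0.4, -0.2, -1.1]
grip_width: 0.0391
grasp_force: 0.0
```

```bash
python3 chk.py; python3 -c "
from h import *
plan((.561,-.3862,.21,99.0))"
```

```text
yellow [0. 0. 0. 0. 0.]
green [ 560.8 -386.   -81.2   72.9   32.7]
orange [0. 0. 0. 0. 0.]
t 35.0 tcp [0.5133 0.164  0.2209] rot [-180.     0.    85.5] F [-0.2 -0.5  0.2] w 0.0392 gf 0.0
[-181.6, 30.3, 3.6] -0.079
[-183.4, 16.0, 3.6] -0.079
[-184.1, 1.5, 3.6] -0.079
```

Request:
arm_command([
  [[-36,6,0],-0.016],
  [[-72,12,1],-0.032],
  [[-108,18,2],-0.048],
  [[-145,24,3],-0.064],
  [[-182,30,4],-0.079],
], grip=-0.2)

```text
time_s: 35.45
tool_pos: [0.5283, -0.0211, 0.216]
tool_rot: [-179.9, -0.0, 90.0]
force: [0.7, -0.7, -0.2]
grip_width: 0.0521
grasp_force: 0.0
```

Request:
arm_command([
  [[-36,3,0],-0.016],
  [[-72,6,1],-0.032],
  [[-108,9,2],-0.048],
  [[-145,13,3],-0.064],
  [[-183,16,4],-0.079],
])

```text
time_s: 35.95
tool_pos: [0.5444, -0.2037, 0.2118]
tool_rot: [-179.9, -0.1, 94.6]
force: [0.6, 0.5, 0.7]
grip_width: 0.0526
grasp_force: 0.0
```

Request:
arm_command([
  [[-36,0,0],-0.016],
  [[-72,1,1],-0.032],
  [[-120,1,2],-0.055],
  [[-165,1,3],-0.079],
  [[-184,2,4],-0.079],
])

```text
time_s: 36.45
tool_pos: [0.559, -0.3918, 0.2065]
tool_rot: [-179.8, 0.0, 98.7]
force: [-0.4, 0.3, -0.2]
grip_width: 0.0522
grasp_force: 0.0
```

Request:
arm_command([
  [[0,0,40],0],
  [[0,0,80],0],
  [[0,0,120],0],
  [[0,0,150],0],
  [[0,0,150],0],
])

```text
time_s: 36.95
tool_pos: [0.5572, -0.3833, 0.0523]
tool_rot: [-179.5, -0.5, 99.1]
force: [-0.5, 0.4, -0.5]
grip_width: 0.0519
grasp_force: 0.0
```

Request:
arm_command([
  [[0,0,10],0],
  [[0,0,20],0],
  [[0,0,20],0],
  [[0,0,20],0],
  [[0,0,20],0],
])

```text
time_s: 37.45
tool_pos: [0.5624, -0.3862, 0.0407]
tool_rot: [179.9, 0.1, 99.1]
force: [-0.4, -0.0, 1.0]
grip_width: 0.0523
grasp_force: 0.0
```

```bash
python3 -c "
from h import *
plan((.561,-.3862,.011,98.9))"
```

```text
t 37.5 tcp [ 0.5624 -0.3862  0.0407] rot [1.799e+02 1.000e-01 9.910e+01] F [-0.4 -0.   1. ] w 0.0523 gf 0.0
[0.2, -1.4, 29.7] 0.003
```

Request:
arm_command([
  [[0,-1,12],0],
  [[0,-1,24],0],
  [[0,-1,29],0],
  [[0,-1,29],0],
  [[0,-1,29],0],
])

```text
time_s: 37.95
tool_pos: [0.5606, -0.3858, 0.0099]
tool_rot: [-180.0, -0.0, 99.1]
force: [-0.8, 0.7, 0.1]
grip_width: 0.0523
grasp_force: 0.0
```

Request:
arm_command([
  [[0,0,0],0],
  [[0,0,0],0],
  [[0,0,0],0],
  [[0,0,0],0],
  [[0,0,0],0],
], grip=1, grip_force=15)

```text
time_s: 38.45
tool_pos: [0.5608, -0.386, 0.0106]
tool_rot: [180.0, 0.0, 99.1]
force: [0.2, -0.1, -0.4]
grip_width: 0.0315
grasp_force: 15.0
```

Request:
arm_command([
  [[0,0,-20],0],
  [[0,0,-60],0],
  [[0,0,-105],0],
  [[0,0,-150],0],
  [[0,0,-195],0],
])

```text
time_s: 38.95
tool_pos: [0.5605, -0.3858, 0.2073]
tool_rot: [-180.0, 0.0, 99.1]
force: [0.1, -0.8, -0.9]
grip_width: 0.0317
grasp_force: 15.0
```

Request:
arm_command([
  [[0,0,-5],0],
  [[0,0,-10],0],
  [[0,0,-15],0],
  [[0,0,-15],0],
  [[0,0,-15],0],
])

```text
time_s: 39.45
tool_pos: [0.5602, -0.3857, 0.2189]
tool_rot: [-179.9, -0.1, 99.1]
force: [0.5, -0.4, 0.3]
grip_width: 0.0322
grasp_force: 15.0
```

```bash
python3 -c "
from h import *
plan((*S(83,-43),.222,85.5))"
```

```text
t 39.5 tcp [ 0.5602 -0.3857  0.2189] rot [-1.799e+02 -1.000e-01  9.910e+01] F [ 0.5 -0.4  0.3] w 0.0322 gf 15.0
[233.5, 10.2, -1.5] 0.118
[233.1, -17.5, -1.5] 0.118
```

Request:
arm_command([
  [[46,2,0],0.023],
  [[92,4,0],0.046],
  [[140,6,0],0.07],
  [[187,8,0],0.093],
  [[233,10,0],0.118],
])

```text
time_s: 39.95
tool_pos: [0.533, -0.1522, 0.2195]
tool_rot: [-179.9, -0.0, 92.2]
force: [0.6, 0.3, -0.1]
grip_width: 0.0321
grasp_force: 15.0
```

Request:
arm_command([
  [[47,-4,0],0.025],
  [[94,-7,0],0.05],
  [[141,-11,0],0.075],
  [[190,-14,0],0.1],
  [[233,-18,0],0.118],
])

```text
time_s: 40.45
tool_pos: [0.5056, 0.0803, 0.2199]
tool_rot: [-180.0, 0.0, 85.5]
force: [0.6, 1.1, 0.1]
grip_width: 0.0319
grasp_force: 15.0
```

Request:
arm_command([
  [[0,0,0],0],
  [[0,0,0],0],
  [[0,0,20],0],
  [[0,0,38],0],
  [[0,0,38],0],
])

```text
time_s: 40.95
tool_pos: [0.505, 0.0753, 0.1797]
tool_rot: [-179.7, 0.1, 85.4]
force: [-0.3, -0.9, -0.4]
grip_width: 0.0321
grasp_force: 15.0
```

```bash
python3 -c "
from h import *
plan((*S(83,-43),.1455,85.5))"
```

```text
t 41.0 tcp [0.505  0.0753 0.1797] rot [-1.797e+02  1.000e-01  8.540e+01] F [-0.3 -0.9 -0.4] w 0.0321 gf 15.0
[3.5, 1.4, 34.2] -0.002
```

Request:
arm_command([
  [[1,0,12],0],
  [[1,0,25],0],
  [[1,0,35],0],
  [[1,0,36],0],
  [[1,0,36],0],
])

```text
time_s: 41.45
tool_pos: [0.5066, 0.0788, 0.1463]
tool_rot: [-180.0, -0.0, 85.5]
force: [0.9, 0.3, -0.2]
grip_width: 0.0317
grasp_force: 15.0
```

Request:
arm_command([
  [[0,0,0],0],
  [[0,0,0],0],
  [[0,0,0],0],
  [[0,0,0],0],
  [[0,0,0],0],
], grip=0.1)

```text
time_s: 41.95
tool_pos: [0.5068, 0.0788, 0.1467]
tool_rot: [180.0, 0.0, 85.5]
force: [0.0, 0.0, -0.3]
grip_width: 0.0393
grasp_force: 0.0
```

Request:
arm_command([
  [[0,0,-20],0],
  [[0,0,-50],0],
  [[0,0,-90],0],
  [[0,0,-120],0],
  [[0,0,-120],0],
])

```text
time_s: 42.45
tool_pos: [0.5092, 0.0795, 0.2711]
tool_rot: [179.5, -0.0, 85.5]
force: [1.4, -0.5, -0.3]
grip_width: 0.0396
grasp_force: 0.0
```

```bash
python3 -c "
from h import *
im,d=cam('side'); cv2.imwrite('pics/s3.png',im)
print(S(-42,154))
plan((.44,.2,.27,85.5),(.398,.287,.25,85.5),(.398,.287,.225,85.5))"
```

```text
[0.39751217 0.28492055]
t 42.5 tcp [0.508  0.0791 0.2686] rot [179.8   0.   85.5] F [ 0.1  0.3 -0.9] w 0.0393 gf 0.0
[115.2, -77.2, -1.4] 0.0
[83.4, -48.7, 20.0] -0.0
[0.0, 0.0, 25.0] -0.0
```

View pics/s3.png

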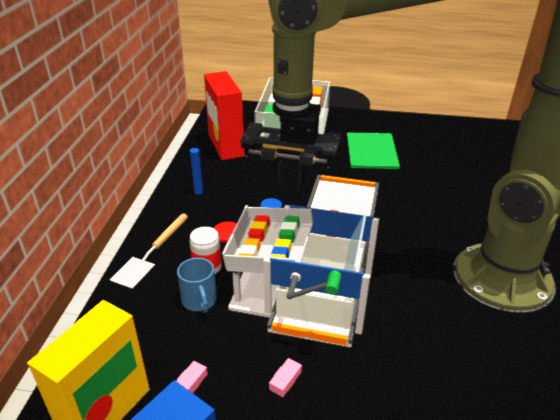

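All four cartons lie in the tray, at about (248-292, 222-252). Next comes the lever.

Request:
arm_command([
  [[25,-16,0],0],
  [[50,-33,0],0],
  [[75,-50,0],0],
  [[100,-67,0],0],
  [[115,-77,0],0],
], grip=1)

```text
time_s: 43.0
tool_pos: [0.4368, 0.2014, 0.2652]
tool_rot: [-179.9, 0.0, 85.7]
force: [0.6, -0.1, -0.8]
grip_width: 0.0069
grasp_force: 0.0
```

Request:
arm_command([
  [[20,-12,5],0],
  [[40,-24,10],0],
  [[60,-36,15],0],
  [[83,-49,20],0],
  [[83,-49,20],0],
])

```text
time_s: 43.5
tool_pos: [0.3932, 0.289, 0.2448]
tool_rot: [-179.8, -0.0, 85.9]
force: [-0.5, -0.2, -0.1]
grip_width: 0.0
grasp_force: 0.0
```

Request:
arm_command([
  [[0,0,10],0],
  [[0,0,20],0],
  [[0,0,20],0],
  [[0,0,20],0],
  [[0,0,20],0],
])

```text
time_s: 44.0
tool_pos: [0.397, 0.2856, 0.2266]
tool_rot: [180.0, -0.0, 85.5]
force: [0.2, 0.0, 0.1]
grip_width: 0.0005
grasp_force: 0.0
```

```bash
python3 -c "
from h import *
plan((*S(-42,154),.213,85.5))"
```

```text
t 44.0 tcp [0.397  0.2856 0.2266] rot [180.   -0.   85.5] F [0.2 0.  0.1] w 0.0005 gf 0.0
[-0.7, 0.6, 13.6] -0.0
```

Request:
arm_command([
  [[0,0,14],0],
  [[0,-3,21],0],
  [[0,-8,31],0],
  [[0,-12,42],0],
  [[0,-15,54],0],
])

```text
time_s: 44.5
tool_pos: [0.3791, 0.2882, 0.172]
tool_rot: [-179.8, 0.0, 85.6]
force: [-5.8, 1.8, 6.9]
grip_width: 0.0005
grasp_force: 3.4
```

Request:
arm_command([
  [[0,-2,12],0],
  [[0,-2,24],0],
  [[0,0,36],0],
  [[0,3,46],0],
  [[0,6,54],0],
])

```text
time_s: 45.0
tool_pos: [0.3876, 0.2864, 0.1174]
tool_rot: [-180.0, 0.0, 85.5]
force: [-1.9, 0.4, 2.2]
grip_width: 0.0002
grasp_force: 1.2
```

Request:
arm_command([
  [[0,2,6],0],
  [[0,4,11],0],
  [[0,4,14],0],
  [[0,4,14],0],
  [[0,4,14],0],
])

```text
time_s: 45.5
tool_pos: [0.3918, 0.2861, 0.107]
tool_rot: [-180.0, 0.2, 85.5]
force: [-9.6, -6.6, 26.8]
grip_width: 0.0001
grasp_force: 13.3
```

Request:
arm_command([
  [[0,0,0],0],
  [[0,0,0],0],
  [[0,0,0],0],
  [[0,0,0],0],
  [[0,0,0],0],
])

```text
time_s: 46.0
tool_pos: [0.3918, 0.2861, 0.107]
tool_rot: [180.0, 0.2, 85.5]
force: [-9.7, -6.4, 25.8]
grip_width: 0.0007
grasp_force: 13.2
```

```bash
python3 -c "
from h import *
im,d=cam('side'); cv2.imwrite('pics/s4.png',im); pose()"
```

```text
t 46.0 tcp [0.3918 0.2861 0.107 ] rot [180.    0.2  85.5] F [-9.9 -5.5 26. ] w 0.0006 gf 13.2
```

View pics/s4.png

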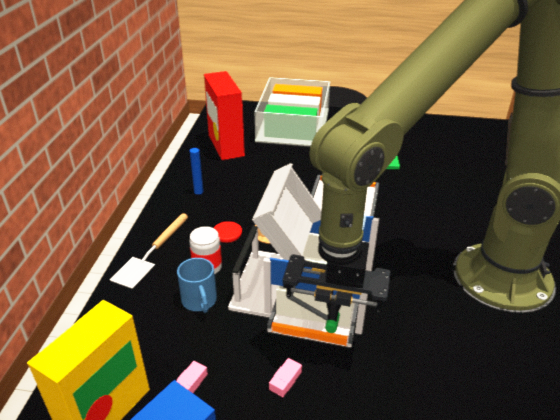

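The tray stands fully tipped at about (290,210). I let it back slowly.

Request:
arm_command([
  [[0,-1,-6],0],
  [[0,-4,-14],0],
  [[0,-7,-25],0],
  [[0,-9,-36],0],
  [[0,-11,-48],0],
])

```text
time_s: 46.55
tool_pos: [0.3809, 0.2872, 0.1536]
tool_rot: [179.9, -0.0, 85.5]
force: [1.4, 0.3, 0.9]
grip_width: 0.0006
grasp_force: 0.8
```

Request:
arm_command([
  [[0,1,-12],0],
  [[0,3,-24],0],
  [[0,7,-36],0],
  [[0,12,-48],0],
  [[0,15,-60],0],
])

```text
time_s: 47.05
tool_pos: [0.3963, 0.2859, 0.2135]
tool_rot: [-180.0, -0.0, 85.5]
force: [0.3, 0.4, -0.1]
grip_width: 0.0006
grasp_force: 0.0
```

Request:
arm_command([
  [[0,1,-20],0],
  [[0,1,-50],0],
  [[0,1,-80],0],
  [[0,1,-80],0],
  [[0,1,-80],0],
])

```text
time_s: 47.55
tool_pos: [0.3964, 0.2861, 0.2927]
tool_rot: [-180.0, 0.0, 85.5]
force: [-0.1, -0.6, -1.0]
grip_width: 0.0005
grasp_force: 0.0
```

```bash
python3 -c "
from h import *
im,d=cam('top'); cv2.imwrite('pics/t5.png',im); 
plan((.43,.12,.26,85.5),(.4158,-.0185,.22,85.5),(.4158,-.0185,.108,85.5))"
```

```text
t 47.6 tcp [0.396  0.2857 0.2918] rot [-179.9    0.    85.5] F [-0.3  0.3  0.1] w 0.0006 gf 0.0
[-162.5, 46.8, 31.8] 0.001
[-139.2, -3.3, 40.0] -0.0
[0.0, 0.0, 112.0] -0.0
```

View pics/t5.png

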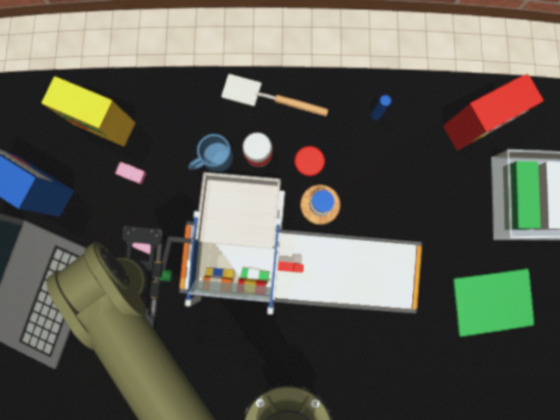

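The tray is back at rest and empty, all four cartons lie in the box under the spout at (205-270, 270-288), and the tub stands on the mat at (322,203). Now I pull the box back.

Request:
arm_command([
  [[-35,10,6],0],
  [[-70,20,13],0],
  [[-105,30,20],0],
  [[-140,40,27],0],
  [[-162,47,32],0],
], grip=-0.2)

```text
time_s: 48.1
tool_pos: [0.4299, 0.1175, 0.2585]
tool_rot: [-179.8, 0.1, 85.4]
force: [0.1, 0.2, -0.6]
grip_width: 0.033
grasp_force: 0.0
```

Request:
arm_command([
  [[-30,-1,8],0],
  [[-60,-2,16],0],
  [[-95,-2,25],0],
  [[-125,-3,35],0],
  [[-139,-3,40],0],
])

```text
time_s: 48.6
tool_pos: [0.415, -0.02, 0.2182]
tool_rot: [-179.7, -0.0, 85.3]
force: [0.2, 0.8, -0.4]
grip_width: 0.0519
grasp_force: 0.0
```

Request:
arm_command([
  [[0,0,0],0],
  [[0,0,20],0],
  [[0,0,40],0],
  [[0,0,60],0],
  [[0,0,60],0],
])

```text
time_s: 49.1
tool_pos: [0.4153, -0.0154, 0.1585]
tool_rot: [-179.7, -0.1, 85.7]
force: [-0.1, 0.2, 0.2]
grip_width: 0.0523
grasp_force: 0.0
```

```bash
python3 -c "
from h import *
plan((.4158,-.0185,.108,85.5))"
```

```text
t 49.1 tcp [ 0.4153 -0.0154  0.1585] rot [-1.797e+02 -1.000e-01  8.570e+01] F [-0.1  0.2  0.2] w 0.0523 gf 0.0
[-3.1, 0.7, 50.5] 0.003
```

Request:
arm_command([
  [[-2,0,15],0],
  [[-2,0,30],0],
  [[-2,0,45],0],
  [[-2,0,51],0],
  [[-2,0,51],0],
])

```text
time_s: 49.6
tool_pos: [0.4169, -0.0186, 0.1097]
tool_rot: [-180.0, -0.0, 85.6]
force: [-0.2, -0.2, -0.9]
grip_width: 0.0521
grasp_force: 0.0
```

Request:
arm_command([
  [[0,0,0],0],
  [[0,0,0],0],
  [[0,0,0],0],
  [[0,0,0],0],
  [[0,0,0],0],
], grip=1, grip_force=25)

```text
time_s: 50.1
tool_pos: [0.416, -0.0195, 0.1096]
tool_rot: [-179.9, 0.0, 85.5]
force: [-9.5, 0.9, 6.5]
grip_width: 0.0203
grasp_force: 4.5
```

Request:
arm_command([
  [[-8,0,0],0],
  [[-20,0,0],0],
  [[-35,0,0],0],
  [[-50,0,0],0],
  [[-65,0,0],0],
])

```text
time_s: 50.6
tool_pos: [0.4108, -0.0846, 0.1096]
tool_rot: [-179.9, -0.0, 85.5]
force: [-4.7, 2.3, 5.5]
grip_width: 0.0198
grasp_force: 25.0
```

Request:
arm_command([
  [[-17,0,0],0],
  [[-35,0,0],0],
  [[-53,0,0],0],
  [[-72,0,0],0],
  [[-90,0,0],0],
])

```text
time_s: 51.1
tool_pos: [0.4037, -0.1747, 0.1096]
tool_rot: [-179.9, -0.0, 85.5]
force: [-2.6, 3.1, 5.3]
grip_width: 0.02
grasp_force: 25.0
```

Request:
arm_command([
  [[-18,0,0],0],
  [[-36,0,0],0],
  [[-54,0,0],0],
  [[-72,0,0],0],
  [[-90,0,0],0],
])

```text
time_s: 51.6
tool_pos: [0.3967, -0.2647, 0.1096]
tool_rot: [-179.9, -0.0, 85.5]
force: [-2.7, 2.2, 5.3]
grip_width: 0.0194
grasp_force: 25.0
```

Request:
arm_command([
  [[-18,0,0],0],
  [[-36,0,0],0],
  [[-52,0,0],0],
  [[-62,0,0],0],
  [[-66,0,0],0],
])

```text
time_s: 52.1
tool_pos: [0.3915, -0.3313, 0.1096]
tool_rot: [-179.9, 0.0, 85.4]
force: [-4.4, 2.8, 6.4]
grip_width: 0.0196
grasp_force: 25.0
```

Joint is now at about 0.006 m. Release, retreat and check.

Request:
arm_command([
  [[0,0,0],0],
  [[0,0,0],0],
  [[0,0,0],0],
  [[0,0,-10],0],
  [[0,0,-30],0],
], grip=-0.2)

```text
time_s: 52.6
tool_pos: [0.392, -0.3285, 0.1389]
tool_rot: [-179.9, -0.1, 85.6]
force: [-0.2, -0.4, 0.9]
grip_width: 0.049
grasp_force: 0.0
```

Request:
arm_command([
  [[0,0,-30],0],
  [[0,0,-60],0],
  [[0,0,-90],0],
  [[-30,0,-110],0],
  [[-70,0,-110],0],
])

```text
time_s: 53.1
tool_pos: [0.3902, -0.3994, 0.255]
tool_rot: [179.6, 0.3, 85.8]
force: [0.1, -1.6, 0.5]
grip_width: 0.052
grasp_force: 0.0
```

Request:
arm_command([
  [[-30,0,0],0],
  [[-70,0,0],0],
  [[-100,0,0],0],
  [[-100,0,0],0],
  [[-100,0,0],0],
])

```text
time_s: 53.6
tool_pos: [0.3795, -0.4989, 0.2497]
tool_rot: [180.0, -0.0, 85.5]
force: [0.0, 0.1, -0.1]
grip_width: 0.0522
grasp_force: 0.0
```

```bash
python3 -c "
from h import *
im,d=cam('top'); cv2.imwrite('pics/t6.png',im); G=grid('top',d);pose()
t=np.radians(TH); L=(G[...,:2]-O)@np.array([[np.cos(t),-np.sin(t)],[np.sin(t),np.cos(t)]])*1000
h=cv2.cvtColor(im,cv2.COLOR_BGR2HSV)
m=(abs(L[...,0])<90)&(L[...,1]<-180)&(L[...,1]>-440)&(G[...,2]>.085)&(G[...,2]<.097)&(h[...,1]<60); print('rim',np.round(np.percentile(L[m],[1,99],axis=0)))
m=(abs(L[...,0])<72)&(L[...,1]<-200)&(L[...,1]>-430)&(h[...,1]>110)&(G[...,2]>.01); print('cartons',np.round(np.percentile(np.c_[L,G[...,2:]*1000][m],[1,99],axis=0)))
m=(G[...,2]>.07)&(abs(G[...,0]-.577)<.06)&(abs(G[...,1]+.08)<.06)&(h[...,0]>100)&(h[...,1]>100); print('tub',G[m].mean(0))
"
```

```text
t 53.6 tcp [ 0.3801 -0.498   0.2499] rot [180.   -0.   85.6] F [0.7 0.1 0.1] w 0.052 gf 0.0
rim [[ -80. -413.]
 [  80. -212.]]
cartons [[ -72. -427.   40.]
 [   6. -236.   79.]]
tub [ 0.57647802 -0.07879148  0.08847022]
```

View pics/t6.png

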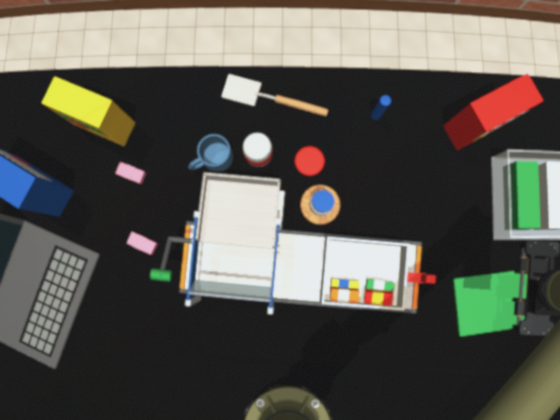

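All four cartons are in the box at (330-393, 278-304), the box is at the open end, the tray is at rest and the tub stands on the mat.

```bash
python3 -c "
from cell import env
print(env.sign_off())"
```

```text
the job is handed in; nothing more can be done
None
```

The job is handed in: all four cartons are in the box, the box is back at the open end (about 8 mm short of its end stop), the tray is at rest, and the tub stands centred on the mat; the verdict was not shown.

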